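Seal the dry box, corner by corner

ROBOT

A 6-joint arm with a two-finger parallel gripper is mounted at the origin on a cart in front of the work surface, level with it; the furniture and walls round the work are solid. World frame = base frame: x ahead of the robot, y to its left, z up, the work surface at z = 0. Lengths are in mm, angles in rad, forces in N, time in s.
With the tool pointing down it reaches from about 350 to 975 mm from the base axis. Payload 7.1 kg.
Tool frame: the origin (TCP) lies at the very end of the fingers, on their centre line; the grasp point (between the pads) lies 19 mm behind it; z points along the fingers, y is the line along which they close (so a half turn about z gives the same grasp; the last joint's range is limited). The gripper opens to 88 mm and grips with 3 to 60 N. Pads are 20 mm wide; open, the fingers measure 115 mm over their backs; the gripper's body (75 mm by 178 mm) begins 61 mm behind the grasp point.
Start: joints at [1.297, 0.423, 1.63, -0, 1.089, -0.019], TCP at [157.501, 604.813, 222.675] pointing down, gripper open.
Joint ranges: [-3, 3], [-0.9, 2.11], [0.09, 2.58], [-1.31, 4.45], [0.11, 2.69], [-2.54, 2.54]. Speed limits (rad/s): [2.39, 2.39, 3.01, 3.14, 3.14, 3.14].

INTERFACE

Orientations are given as a rotation vector (axis times angle).
In Python, from workcell import get_obs, get_image, job, models gives the robot as it stands.
- The arm moves only by the tool jog_arm, never from a script. Its argument "increments" is one flat list of numbers, 7 for each row, row after row: the turn, a rotation vector about the tool's x, y, z in degrees, then the shift along the tool's x, y, z in mm, then the opening in per cent of the stroke, from 0 (shut) to 100 (fully open). A call has 1 to 12 rows; each row shifts and turns the commanded pose from where the row before left it, along the tool's axes as they then stand; what a row does not reach is not made up. A row lasts 1/8 s, in which the tool goes at most 62.5 mm and 10.7 degrees, less where a joint would pass 70% of its speed; a pose out of reach is approached as far as the arm can. A call is refused whole if a number of a shift passes 62.5 or a number of a turn 10.7, either way. A call with a gripper value outside its range is refused whole. The fingers move at their own pace and stop on an object; the grip force is fixed at half the most. Time passes only in rows, so rows that do not move let the fingers close. It gives the time, the measured TCP pose, the force, the opening and the grip force at its end, in the units of the state.
- get_obs(): the state, without advancing time (a new reading comes with each control period).
- get_image(name): name is "scene" or "top"; returns a dict with "pixels" (400x640x3 uint8, blue, green, red), "depth" (400x640 float32, mm along the optical axis (not along the pixel's ray), 0 where there is no reading), "fx", "fy", "cx", "cy" (pixels), "cam_to_world" (4x4, takes a point from camera to world coordinates). Camera axes: x right, y up, looking along -z (the intrinsics and any distortion apply to the point x, -y, -z); pixel columns grow to the right and rows downward; lengths in mm; the calibration is good to about 2 mm. A picture is of the moment at which its call begins.
- job.close_job(): hands the job in; it is judged then, once.
Trained networks look in the newest picture that a camera, given by its name, has taken for a name from the list of things; names that differ only in an ending like _2 or _b are one class to them, and where a whole thing is asked for, a point or a joint stands for the part that bears it (a point fixed in the world has none). Each returns a list of dicts, best first, with "p" (0 to 1); they miss things now and then, are a little off and sometimes report something else, mostly with a low value. They report only what shows in the picture. A call takes as long as a camera call.
- models.look_for(target, camera): "centre" ([x, y, z] in mm, in world coordinates, good to about 4 mm: the middle of the surface that is visible of it).
- models.regions_of(target, camera): "region" (400x640 bool, what is visible of it).
The state is a dict: "t": time; "qpos": joint angles; "qvel": joint speeds; "joint_torque": joint torques, N m; "ee_pos": TCP position; "orientation": TCP orientation; "ft_force": force on the tool from outside, world axes, zero at the start; "moment": the same for the moment, N m; "width": finger opening in mm; "grasp_force": force on a finger pad.
Only numpy, scipy, OpenCV 4.12 (cv2) and the standard library are available. Lean on these libraries where they do the work, as an engineer would, in place of code of your own. Each camera call takes 0.05 s, during which the arm holds its last target. There are 200 camera calls.

TASK

Seal the larger of the two metal dry boxes: its lid already lies in place but stands proud on its black rubber gasket. Press the lid down one corner after another until it sits flat on the rim all round, then let go. Leave the smaller box's lid as it is; that box is still to be filled.

Things in the scene. Friction and masses are not known exactly. Their poses are not given: they have to be found in the camera images.
- large_box: low grey metal box, 140 x 110 mm (x by y), 50 mm high to its rigid rim, fixed. Origin: centre of its underside; z up. Its black gasket stands 8 mm above the rim. Each of the gasket's corners (7 mm in from the outer edges) yields at 11 N, goes down 8 mm and stays down; then the lid meets the rim.
- large_box_lid: its loose rigid aluminium lid, plate 140 x 110 x 8 mm, bar handle in the middle to 30 mm. Origin: centre of plate underside, axes as the box. Plate top 66 mm above the worktop, 58 when home. Press at x +-57, y +-42 mm (flat steel spots, 18 mm wide), about 13 N each; the opposite corner rises meanwhile, and the lid rocks until all four are pressed. A rib below keeps it on the box.
- small_box: the same make of box but smaller, 100 x 80 mm (x by y), 40 mm high to its rim, fixed. Origin: centre of its underside; z up. Not to be sealed.
- small_box_lid: the smaller box's loose lid, plate 100 x 80 x 8 mm, same look, likewise 8 mm proud (plate top 56 mm above the worktop, handle top 78 mm). Origin: centre of plate underside. Must stay as it is.

How it is judged (in metres and radians):
On the way:
1. the large lid goes down at one corner or side before the others (it tilts by more than 1.4 degrees) (angle between large_box_lid's own z axis and vertical above 0.025 rad), for 0.1 s.
At the end, for the whole second after the job is handed in: The large box's lid lies still on the box, within 2 mm of fully home at its middle, level within 0.9 degrees and centred within 10 mm; the small box's lid is as it was (z of large_box_lid in the frame of large_box below 0.052 m and angle between large_box_lid's own z axis and vertical below 0.015 rad and horizontal distance between large_box_lid and large_box below 0.01 m and linear speed of large_box_lid below 0.02 m/s); the robot touches nothing.
It fails at once if the small box's lid is pressed, tilted (over 2 degrees) or shifted (over 6 mm) (angle between small_box_lid's own z axis and vertical above 0.035 rad or distance of small_box_lid from where it was at the start of the episode above 0.006 m).
It fails at once if the large box's lid is lifted off or knocked off its box (horizontal distance between large_box_lid and large_box above 0.03 m or z of large_box_lid in the frame of large_box above 0.08 m).
It also fails if it takes over 48 s, if anything falls off the work surface, if the arm or the gripper's body presses on something with over 40 N, if the wrist force passes 120 N, or if a joint passes its speed limit or range.

## Working session

There is one attempt and no reset: what is moved stays moved. The work goes in short steps, Python scripts to look and compute and a tool call to move; the robot and the scene stay as the last step left them, time stands still between calls to the robot, and variables do not carry over. Pictures are saved under pics/ and viewed, at most 10 in all, crops included, and the job is handed in when it is done.

Besides the shell and the picture viewer there is one more tool, called as name(argument=value, ...), one argument or row to a line, values as JSON. jog_arm: Moves the arm, as the interface text tells. Its arguments: {"type":"object","properties":{"increments":{"type":"array"}},"required":["increments"]}

```bash
mkdir -p pics; cat > h.py <<'E'
import numpy as np, cv2
from workcell import get_obs, get_image, job, models
def cloud(im):
    d=im["depth"]; v,u=np.mgrid[0:400,0:640]
    P=np.stack([(u-im["cx"])/im["fx"]*d,-(v-im["cy"])/im["fy"]*d,-d,np.ones_like(d)],-1)
    W=(P@np.array(im["cam_to_world"]).T)[...,:3]; W[d==0]=np.nan
    return W
E
python3 - <<'E'
from h import *
o=get_obs(); print({k:np.round(v,3) for k,v in o.items()})
for c in("top","scene"):
    im=get_image(c); cv2.imwrite(f"pics/{c}0.png",im["pixels"]); W=cloud(im)
    for n in("large_box_lid","small_box_lid"):
        for r in models.look_for(n,c)[:2]: print(c,n,np.round(r["centre"]),r["p"])
        for r in models.regions_of(n,c)[:2]:
            m=r["region"]; Q=W[m]; Q=Q[~np.isnan(Q[:,0])]
            z=np.median(Q[:,2]); S=Q[abs(Q[:,2]-z)<5]
            print(r["p"],m.sum(),"z",z,"rect",cv2.minAreaRect(S[:,:2].astype(np.float32)), np.percentile(S,[1,99],axis=0).round())
E
```

```text
{'t': np.float64(0.0), 'qpos': array([ 1.297,  0.424,  1.631, -0.   ,  1.089, -0.019]), 'qvel': array([ 0.   , -0.001, -0.001, -0.   ,  0.002, -0.   ]), 'joint_torque': array([ 0.0000e+00, -5.4463e+01, -2.7366e+01,  6.4000e-02,  2.3000e-02,
       -0.0000e+00]), 'ee_pos': array([157.364, 604.306, 221.918]), 'orientation': array([-3.990e-01, -3.116e+00,  2.000e-03]), 'ft_force': array([-0.006, -0.114, -0.402]), 'moment': array([ 0.014,  0.035, -0.003]), 'grasp_force': np.float64(0.0), 'width': np.float64(87.68)}
top large_box_lid [534. 202.  64.] 0.58
0.69 2652 z 67.14286826284001 rect ((537.1927490234375, 201.7435302734375), (109.68512725830078, 140.35275268554688), 60.31315612792969) [[459. 131.  64.]
 [612. 271.  71.]]
0.42 1371 z 57.225154710268384 rect ((475.97833251953125, 374.4980773925781), (99.72557067871094, 80.00437927246094), 3.92693829536438) [[427. 334.  54.]
 [524. 414.  61.]]
top small_box_lid [470. 376.  61.] 0.74
0.77 1358 z 57.23929081875389 rect ((476.09368896484375, 374.5724182128906), (99.73912811279297, 79.8272705078125), 4.166360855102539) [[427. 334.  54.]
 [524. 414.  61.]]
scene large_box_lid [522. 212.  68.] 0.85
0.64 1711 z 64.8584235659859 rect ((535.6888427734375, 204.67440795898438), (109.37252044677734, 143.82472229003906), 59.55485916137695) [[456. 138.  61.]
 [609. 279.  67.]]
scene small_box_lid [468. 384.  56.] 0.75
0.83 1439 z 55.305364496938864 rect ((474.38507080078125, 376.73870849609375), (103.4262924194336, 80.330810546875), 3.917294502258301) [[424. 336.  51.]
 [523. 418.  58.]]
```

View pics/top0.png

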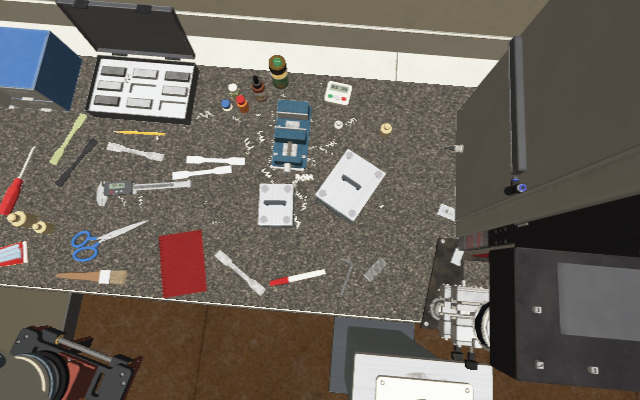

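View pics/scene0.png

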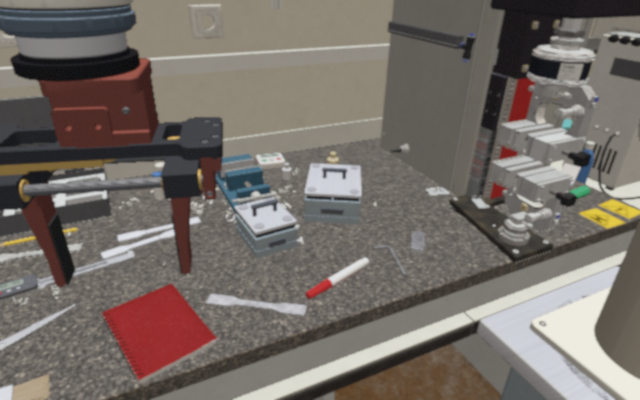

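The top view shows the large lid at about px (351,185), rotated about 30°, and the small lid at (276,204). The scene view shows both lids proud and the arm at upper left. Next I check clearances and work out the shifts.

```bash
cat >> h.py <<'E'
C=np.array([536.5,203.]); a=np.radians(-30.1)
ex=np.array([np.cos(a),np.sin(a)]); ey=np.array([-ex[1],ex[0]])
from scipy.spatial.transform import Rotation as R
def plan(cs=((1,1),(1,-1),(-1,-1),(-1,1))):
    o=get_obs(); T=R.from_rotvec(o["orientation"]).as_matrix(); p=np.array(o["ee_pos"])
    print("t",o["t"],"p",p.round(1),"F",np.round(o["ft_force"],1),"axes",T.round(3).tolist())
    for i,j in cs:
        g=np.r_[C+57*i*ex+42*j*ey,66]; print((i,j),g.round(1),"tool shift",(T.T@(g-p)).round(1))
E
python3 - <<'E'
from h import *
plan()
im=get_image("top"); W=cloud(im).reshape(-1,3); W=W[~np.isnan(W[:,0])]
for zc in(90,140,250):
    for x0 in range(200,800,100):
        s=W[(W[:,2]>zc)&(W[:,0]>x0)&(W[:,0]<=x0+100)&(W[:,1]<550)&(W[:,1]>-300)]
        if len(s): print(zc,x0,len(s),"y",np.percentile(s[:,1],[1,50,99]).round(),"zmax",s[:,2].max().round())
E
```

```text
t 0.5 p [157.5 604.8 222.6] F [0.4 0.1 0.4] axes [[-0.968, 0.252, 0.0], [0.252, 0.968, -0.0], [-0.0, -0.0, -1.0]]
(1, 1) [606.9 210.8  66. ] tool shift [-534.2 -268.1  156.7]
(1, -1) [564.8 138.1  66. ] tool shift [-511.7 -349.   156.7]
(-1, -1) [466.1 195.2  66. ] tool shift [-401.9 -318.6  156.7]
(-1, 1) [508.2 267.9  66. ] tool shift [-424.3 -237.6  156.7]
90 200 12670 y [-108.  -14.  543.] zmax 547.0
90 300 12476 y [-113.  -43.   28.] zmax 535.0
90 400 12144 y [-86. -69. -50.] zmax 551.0
90 500 11383 y [-68. -67. -51.] zmax 562.0
90 600 9661 y [-69. -67. -51.] zmax 567.0
90 700 3843 y [-69. -67. 413.] zmax 498.0
140 200 12520 y [-108.  -15.  543.] zmax 547.0
140 300 12409 y [-113.  -43.   28.] zmax 535.0
140 400 11700 y [-86. -68. -50.] zmax 551.0
140 500 10977 y [-68. -67. -51.] zmax 562.0
140 600 9304 y [-69. -67. -51.] zmax 567.0
140 700 3507 y [-69. -67. -51.] zmax 498.0
250 200 11154 y [-108.  -19.  544.] zmax 547.0
250 300 11806 y [-114.  -48.   28.] zmax 535.0
250 400 10314 y [-85. -68. -49.] zmax 551.0
250 500 9823 y [-68. -67. -51.] zmax 562.0
250 600 8231 y [-69. -67. -51.] zmax 567.0
250 700 2776 y [-69. -67. -50.] zmax 498.0
```

jog_arm(
  increments=[0,0,0,-20,-10,0,0,0,0,0,-45,-22.5,0,0,0,0,0,-50,-25,0,0,0,0,0,-50,-25,0,0,0,0,0,-50,-25,0,0,0,0,0,-50,-25,0,0,0,0,0,-50,-25,0,0,0,0,0,-50,-25,0,0,0,0,0,-50,-25,10,0,0,0,0,-50,-25,20,0,0,0,0,-45,-22.5,30,0,0,0,0,-24,-12.5,40,0],
)

```text
t: 2.05
ee_pos: [609.4, 208.2, 122.8]
orientation: [0.403, 3.113, 0.001]
ft_force: [1.0, 0.1, -0.8]
width: 0.2
grasp_force: 0.0
```

```bash
python3 - <<'E'
from h import *
print(get_obs()["width"],get_obs()["qpos"].round(2)); 
im=get_image("top"); W=cloud(im).reshape(-1,3); W=W[~np.isnan(W[:,0])]
plan()
m=W[(W[:,1]>-45)&(W[:,1]<60)&(W[:,0]>180)&(W[:,0]<450)&(W[:,2]>60)]
for x0 in range(180,450,30):
    s=m[(m[:,0]>x0)&(m[:,0]<=x0+30)]
    if len(s): print(x0,len(s),"ymax",s[:,1].max().round(),"z",np.percentile(s[:,2],[1,99]).round())
E
```

```text
0.23215164614122588 [ 0.31  0.57  1.65 -0.    0.92 -1.  ]
t 2.1 p [607.6 205.6 116.8] F [-0.9 -1.9 -2.8] axes [[-0.967, 0.255, -0.004], [0.255, 0.967, -0.003], [0.003, -0.004, -1.0]]
(1, 1) [606.9 210.8  66. ] tool shift [ 1.8  5.  50.7]
(1, -1) [564.8 138.1  66. ] tool shift [ 24.  -76.   51.1]
(-1, -1) [466.1 195.2  66. ] tool shift [134.  -45.9  51.4]
(-1, 1) [508.2 267.9  66. ] tool shift [111.8  35.1  51. ]
240 98 ymax 6.0 z [ 61. 159.]
270 116 ymax 8.0 z [ 62. 195.]
300 7 ymax 8.0 z [126. 152.]
```

jog_arm(
  increments=[0,0,0,0,0,0,0,0,0,0,0,0,15,0,0,0,0,0,0,15,0,0,0,0,0,0,6,0,0,0,0,0,0,0,0,0,0,0,0,0,0,0,0,0,0,0,0,0,0],
)

```text
t: 2.98
ee_pos: [607.1, 211.5, 87.2]
orientation: [0.399, 3.115, 0.001]
ft_force: [-0.9, 0.6, -0.4]
width: 0.3
grasp_force: 0.0
```

```bash
python3 -c "
from h import *
plan()"
```

```text
t 2.975 p [607.1 211.5  87.2] F [-0.9  0.6 -0.4] axes [[-0.968, 0.252, 0.001], [0.252, 0.968, 0.0], [-0.001, 0.0, -1.0]]
(1, 1) [606.9 210.8  66. ] tool shift [ 0.1 -0.8 21.2]
(1, -1) [564.8 138.1  66. ] tool shift [ 22.5 -81.8  21.1]
(-1, -1) [466.1 195.2  66. ] tool shift [132.4 -51.3  21. ]
(-1, 1) [508.2 267.9  66. ] tool shift [109.9  29.7  21.1]
```

jog_arm(
  increments=[0,0,0,0,0,12,0,0,0,0,0,0,7,0,0,0,0,0,0,2,0,0,0,0,0,0,2,0,0,0,0,0,0,2,0,0,0,0,0,0,1,0,0,0,0,0,0,1,0,0,0,0,0,0,0,0],
)

```text
t: 3.98
ee_pos: [607.3, 211.5, 61.0]
orientation: [0.399, 3.115, 0.001]
ft_force: [-2.6, -0.0, 13.3]
width: 0.0
grasp_force: 6.4
```

jog_arm(
  increments=[0,0,0,0,0,1,0,0,0,0,0,0,1,0,0,0,0,0,0,1,0,0,0,0,0,0,0.5,0,0,0,0,0,0,0,0],
)

```text
t: 4.6
ee_pos: [607.6, 211.5, 59.8]
orientation: [0.399, 3.115, 0.001]
ft_force: [-9.4, -2.5, 32.3]
width: 0.7
grasp_force: 15.5
```

jog_arm(
  increments=[0,0,0,0,0,-10,0,0,0,0,0,0,-20,0,0,0,0,7.5,-27,0,0,0,0,0,7.5,-27,0,0,0,0,0,7.5,-27.8,0,0,0,0,0,0,0,0,0,0,0,0,0,0,0,0,0,0,0,0,0,0,0],
)

```text
t: 5.6
ee_pos: [565.2, 138.7, 86.4]
orientation: [0.398, 3.115, 0.001]
ft_force: [0.3, -0.9, -0.0]
width: 0.6
grasp_force: 0.0
```

```bash
python3 - <<'E'
from h import *
plan()
im=get_image("scene"); W=cloud(im); cv2.imwrite("pics/s1.png",cv2.resize(im["pixels"][120:280,200:440],None,fx=3,fy=3))
E
```

```text
t 5.6 p [565.2 138.7  86.4] F [ 0.3 -0.9 -0. ] axes [[-0.968, 0.251, 0.001], [0.251, 0.968, 0.0], [-0.001, 0.0, -1.0]]
(1, 1) [606.9 210.8  66. ] tool shift [-22.2  80.2  20.4]
(1, -1) [564.8 138.1  66. ] tool shift [ 0.3 -0.7 20.4]
(-1, -1) [466.1 195.2  66. ] tool shift [110.1  29.8  20.3]
(-1, 1) [508.2 267.9  66. ] tool shift [ 87.6 110.7  20.4]
```

View pics/s1.png

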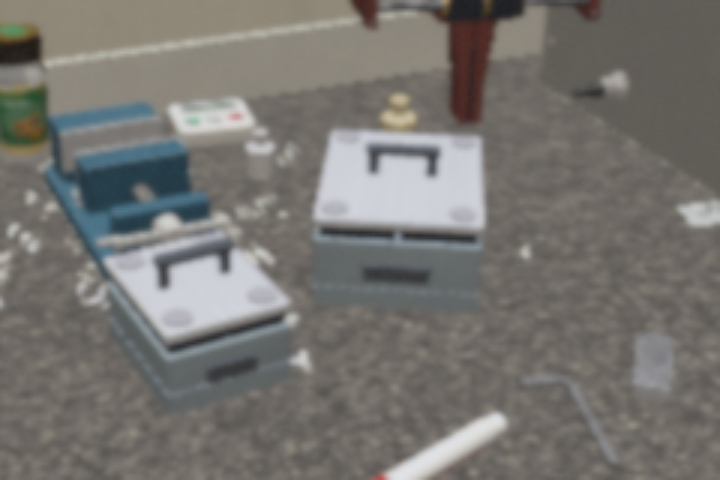

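The lid at crop px (400,180) is still centred. The far side is lower and there is a gap at the front edge (400,235). Next I press the second corner.

jog_arm(
  increments=[0,0,0,0,0,10,0,0,0,0,0,0,7,0,0,0,0,0,0,2,0,0,0,0,0,0,2,0,0,0,0,0,0,2,0,0,0,0,0,0,2,0,0,0,0,0,0,2,0,0,0,0,0,0,1.5,0,0,0,0,0,0,0,0],
)

```text
t: 6.78
ee_pos: [564.4, 137.6, 59.3]
orientation: [-0.399, -3.116, 0.001]
ft_force: [-6.6, -1.9, 18.0]
width: 0.6
grasp_force: 8.9
```

jog_arm(
  increments=[0,0,0,0,0,1,0,0,0,0,0,0,0.5,0,0,0,0,0,0,0,0],
)

```text
t: 7.15
ee_pos: [564.4, 137.6, 59.1]
orientation: [-0.399, -3.116, 0.001]
ft_force: [-9.5, -3.3, 30.0]
width: 0.4
grasp_force: 15.2
```

jog_arm(
  increments=[0,0,0,0,0,-10,0,0,0,0,0,0,-20,0,0,0,0,27.5,7.5,0,0,0,0,0,27.5,7.5,0,0,0,0,0,27.5,7.5,0,0,0,0,0,27.5,7.5,0,0,0,0,0,0,0,0,0,0,0,0,0,0,0,0],
)

```text
t: 8.15
ee_pos: [466.7, 194.8, 86.8]
orientation: [0.398, 3.115, 0.001]
ft_force: [0.8, 0.3, -0.6]
width: 0.1
grasp_force: 0.0
```

jog_arm(
  increments=[0,0,0,0,0,10,0,0,0,0,0,0,7,0,0,0,0,0,0,2,0,0,0,0,0,0,2,0,0,0,0,0,0,2,0,0,0,0,0,0,2,0,0,0,0,0,0,2,0,0,0,0,0,0,1.5,0,0,0,0,0,0,0,0],
)

```text
t: 9.28
ee_pos: [464.8, 194.0, 59.2]
orientation: [-0.399, -3.115, 0.002]
ft_force: [-8.7, -4.6, 26.1]
width: 0.5
grasp_force: 13.4
```

jog_arm(
  increments=[0,0,0,0,0,0.7,0,0,0,0,0,0,0,0],
)

```text
t: 9.52
ee_pos: [464.8, 194.0, 59.0]
orientation: [-0.399, -3.115, 0.002]
ft_force: [-10.3, -5.4, 33.4]
width: 0.2
grasp_force: 17.4
```

jog_arm(
  increments=[0,0,0,0,0,-10,0,0,0,0,0,0,-20,0,0,0,0,-7.5,27,0,0,0,0,0,-7.5,27,0,0,0,0,0,-7,27,0,0,0,0,0,0,0,0,0,0,0,0,0,0,0,0,0,0,0,0,0,0,0],
)

```text
t: 10.52
ee_pos: [506.5, 266.5, 86.8]
orientation: [-0.4, -3.115, 0.001]
ft_force: [0.3, -0.4, 0.7]
width: 0.5
grasp_force: 0.0
```

jog_arm(
  increments=[0,0,0,0,0,10,0,0,0,0,0,0,7,0,0,0,0,0,0,2,0,0,0,0,0,0,2,0,0,0,0,0,0,2,0,0,0,0,0,0,2,0,0,0,0,0,0,2,0,0,0,0,0,0,1.5,0,0,0,0,0,0,0.5,0,0,0,0,0,0,0,0],
)

```text
t: 11.78
ee_pos: [506.9, 267.6, 58.8]
orientation: [-0.399, -3.116, -0.0]
ft_force: [-4.2, -0.5, 9.2]
width: 0.8
grasp_force: 4.5
```

jog_arm(
  increments=[0,0,0,0,0,1,0,0,0,0,0,0,1,0,0,0,0,0,0,0.5,0,0,0,0,0,0,0,0],
)

```text
t: 12.28
ee_pos: [507.0, 267.8, 58.2]
orientation: [-0.399, -3.116, -0.0]
ft_force: [-10.6, -2.5, 28.5]
width: 0.2
grasp_force: 14.3
```

Bottomed. I lift clear and check.

jog_arm(
  increments=[0,0,0,0,0,-10,0,0,0,0,0,0,-30,0,0,0,0,0,0,-50,0,0,0,0,0,0,-50,0,0,0,0,40,30,0,0,0,0,0,50,35,0,0,0,0,0,50,35,0,0,0,0,0,50,35,0,0,0,0,0,30,25,0,0,0,0,0,0,0,0,0,0,0,0,0,0,0,0],
)

```text
t: 13.65
ee_pos: [334.8, 477.3, 195.4]
orientation: [0.398, 3.116, -0.001]
ft_force: [1.2, 0.1, -0.3]
width: 0.3
grasp_force: 0.0
```

```bash
python3 - <<'E'
from h import *
plan(())
for c in("top","scene"):
    im=get_image(c); W=cloud(im)
    for nm,cc,A,hx,hy in(("large",C,a,65,50),("small",np.array([475.5,375.]),np.radians(4),45,35)):
        e=np.array([np.cos(A),np.sin(A)]); f=np.array([-e[1],e[0]])
        d=W[...,:2]-cc; u=d@e; v=d@f
        m=(abs(u)<hx)&(abs(v)<hy)&((abs(u)>30)|(abs(v)>20))&(W[...,2]>35)&(W[...,2]<75)
        z=W[m][:,2]; k=np.linalg.lstsq(np.c_[u[m],v[m],np.ones(m.sum())],z,rcond=None)[0]
        print(c,nm,m.sum(),"tilt deg",np.degrees(k[:2]).round(2),"z0",k[2].round(1))
    for r in models.regions_of("large_box_lid",c)[:1]:
        Q=W[r["region"]];Q=Q[~np.isnan(Q[:,0])];S=Q[abs(Q[:,2]-np.median(Q[:,2]))<4]
        print(cv2.minAreaRect(S[:,:2].astype(np.float32)))
    if c=="scene": cv2.imwrite("pics/s2.png",cv2.resize(im["pixels"][120:280,200:440],None,fx=3,fy=3))
E
```

```text
t 13.65 p [334.8 477.3 195.4] F [ 1.2  0.1 -0.3] axes [[-0.968, 0.252, 0.0], [0.252, 0.968, -0.0], [-0.0, -0.0, -1.0]]
top large 1779 tilt deg [0.02 0.01] z0 59.5
top small 659 tilt deg [0.01 0.04] z0 57.3
((537.9288330078125, 201.5746307373047), (110.00907135009766, 140.44537353515625), 60.307044982910156)
scene large 1019 tilt deg [0.17 0.27] z0 57.6
scene small 561 tilt deg [2.09 0.91] z0 56.1
((537.3007202148438, 204.11952209472656), (109.18929290771484, 143.60345458984375), 60.76378631591797)
```

View pics/s2.png

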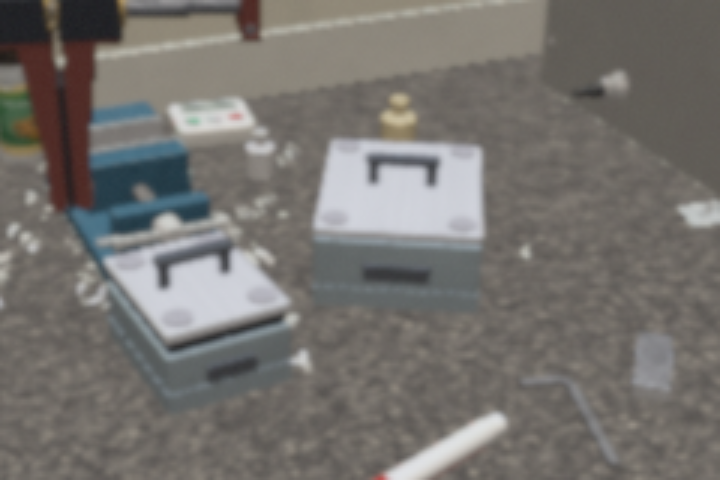

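The large lid at crop px (400,190) is flat with no gasket gap; the top camera gives a tilt of about 0.02° and a drop of about 7.6 mm. The small lid at (200,285) is unchanged, and the arm is clear.

```bash
python3 -c "
from workcell import job
print(job.close_job())"
```

```text
the job is handed in; nothing more can be done
None
```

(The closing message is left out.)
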